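Lock the tray with its thumbscrew

ROBOT

A 7-joint arm with a two-finger parallel gripper is mounted at the origin on the work surface. World frame = base frame: x ahead of the robot, y to its left, z up, the work surface at z = 0. Lengths are in m, angles in rad, forces in N, time in s.
With the tool pointing down it reaches from about 0.4 to 0.85 m from the base axis. Payload 10.4 kg.
Tool frame: the origin (TCP) lies on the front face of the gripper's body, between the roots of the fingers; the fingertips stand 70 mm ahead of it and the grasp point (between the pads) lies 51 mm ahead of it; z points along the fingers, y is the direction in which the jaws open and shut (so a half turn about z gives the same grasp; the last joint's range is limited). The gripper opens to 87 mm and grips with 3 to 60 N. Pads are 19 mm wide; open, the fingers measure 117 mm over their backs; the gripper's body (75 mm by 190 mm) begins 51 mm behind the grasp point.
Start: joints at [1.124, 0.332, -0.065, 1.46, 0.022, 1.35, -0.088], TCP at [0.257, -0.57, 0.292] pointing down, gripper open.
Joint ranges: [-2.6, 2.6], [-0.5, 2.12], [-1.47, 1.34], [0.16, 2.42], [-1.27, 4.41], [0.06, 2.06], [-2.6, 2.6]. Speed limits (rad/s): [2.22, 2.22, 2.79, 2.79, 3.14, 3.14, 3.14].

INTERFACE

Orientations are given as a unit quaternion [x, y, z, w].
In Python, from workcell import observe, imaging, hand_in gives the robot as it stands.
- The arm moves only by the tool send_rows, never from a script. Its argument "rows" is one flat list of numbers, 7 for each row, row after row: the turn, a rotation vector about the tool's x, y, z in rad, then the shift along the tool's x, y, z in cm, then the opening, from -1 (shut) to 1 (fully open). In form: [rx, ry, rz, tx, ty, tz, fingers, rx, ry, rz, tx, ty, tz, fingers, ...]. A call has 1 to 5 rows; each row shifts and turns the commanded pose from where the row before left it, along the tool's axes as they then stand; what a row does not reach is not made up. A row lasts 1/8 s, in which the tool goes at most 62.5 mm and 10.7 degrees, less where a joint would pass 70% of its speed; a pose out of reach is approached as far as the arm can. A call is refused whole if a number of a shift passes 6.25 or a number of a turn 0.188, either way. A call with a gripper value outside its range is refused whole. The fingers move at their own pace and stop on an object; "force" is the grip in N (left out, the last holds). Time passes only in rows, so rows that do not move let the fingers close. It gives the time, the measured TCP pose, the force and the opening at its end, in the units of the state.
- observe(): the state, without advancing time (a new reading comes with each control period).
- imaging.capture(name): name is "side" or "top" or "wrist"; returns (picture, depth): 400x640x3 uint8, red, green, blue; 400x640 float32, m along the optical axis (not along the pixel's ray), 0 where there is no reading.
- imaging.get_calibration(name): a dict with "vfov" (degrees; the focal length in pixels is half the picture's height over the tangent of half this angle, whatever the lens; pixels are square), "cx", "cy" (the principal point, pixels), "rvec" (rotation vector, rad) and "tvec" (3), from world to camera coordinates, as OpenCV has them; the wrist camera has in their place "T_tool_cam" (4x4, takes a point from camera to tool coordinates, whose origin is the TCP and whose axes are the flange's). Camera axes: x right, y down, z forward; pixel columns grow to the right and rows downward; lengths in m; the calibration is good to about 2 mm. A picture is of the moment at which its call begins: read the wrist's pose just before it. get_calibration takes no time and is no camera call.
- hand_in(): hands the job in, once; it reports no verdict.
Trained networks look in the newest picture that a camera, given by its name, has taken for a name from the list of things; names that differ only in an ending like _2 or _b are one class to them, and where a whole thing is asked for, a point or a joint stands for the part that bears it (a point fixed in the world has none). Each returns a list of dicts, best first, with "p" (0 to 1); they miss things now and then, are a little off and sometimes report something else, mostly with a low value. They report only what shows in the picture. A call takes as long as a camera call. They do not tell look-alikes from the thing itself.
- imaging.boxes_of(camera, query): "position" ([x, y, z] in m, in world coordinates, good to about 4 mm: the middle of the surface that is visible of it).
- imaging.mark_of(camera, query): "position" ([x, y, z] in m, in world coordinates, good to about 4 mm: a listed point, or the origin of a listed thing).
The state is a dict: "t": time; "q": joint angles; "dq": joint speeds; "tau": joint torques, N m; "ee_pos": TCP position; "tcp_rot": TCP orientation; "force": force on the tool from outside, world axes, zero at the start; "moment": the same for the moment, N m; "finger_gap": finger opening in m.
Only numpy, scipy, OpenCV 4.12 (cv2) and the standard library are available. Lean on these libraries where they do the work, as an engineer would, in place of code of your own. Each camera call takes 0.05 s, during which the arm holds its last target.

TASK

Before the shelf is folded up, lock the drawer unit's tray: slide the tray in until the hole in its steel tongue lines up with the hidden hole in the rail beneath (you have to feel for it with the tip of the screw), push the thumbscrew from its stand down through both holes against its spring, turn it clockwise until it stops so that it stays locked, and let go. Press gently, never with more than about 20 N on the tongue or the rail, and leave the other things on the shelf where they are.

Things in the scene. Friction and masses are not known exactly. Their poses are not given: they have to be found in the camera images.
- screw: Loose steel quarter-turn thumbscrew, about 70 g, upright in its stand at the start. Origin: centre of the underside of its foot; z up along the shank; x along foot bar and thumb plate alike. From below: foot bar 24 (x) by 8 (y) by 6 high; round shank 14 across up to 21 mm; flange 36 across from 21 to 25 mm; thumb plate above. A half turn about z leaves it the same.
- screw_head (a point): Top centre of the screw's flat thumb plate, 53 mm above its origin, same axes. The plate, the part to grip, is 30 long (x), 10 thick (y) and 28 high, standing on the flange.
- stand: Grey plastic ring fixed to the shelf, 42 mm outside, 28 mm inside, 23 mm high; the screw's flange rests on its top, foot and shank hang inside with about 1 mm of play. Origin: centre of its underside. The screw lifts straight out.
- cabinet: Low plastic drawer unit fixed to the shelf, 160 (x) by 140 (y) by 104 mm high, origin at the centre of its underside, front looking along its -x. A steel channel 72 mm wide runs out from under its front along -x. In it, below the tongue, lies a rail plate 5 mm thick, its plain top 34 mm above the shelf top; on rubber: it yields downwards 1 mm per 6 N beyond the first 6 N, at most 3 mm.
- channel_end (a point): Outer end of the channel, 289 mm from the unit's origin, at the rail plate's top. The rail's keyed hole is a 17 mm square plus a slot 27 (along x) by 11, 1.5 mm clear of the screw each side, on the centre line (unit's y = 0), hidden under the tongue. Where it lies along x differs each time: under the tongue's hole at some tray joint value from 0.004 to 0.024.
- channel_mid (a point): A point on the rail's top, 180 mm out (not the hole). 4 mm below the rail's top inside its hole the foot meets a spring plunger (2 N, plus 0.5 N per mm). With the foot's underside 11 to 14 mm below the rail's top (at 14 the flange meets the tongue) the screw turns about 80 degrees clockwise seen from above, to a stop. Let go, the spring then holds the foot up under the rail.
- tongue_hole (a point): Centre of the keyed hole in the tray's steel tongue, on its top face, 41 mm above the shelf. Axes as the unit's, x along the slide. Tongue 5 mm thick, 74 wide, 2 mm above the rail, fixed to the tray and ending 35 mm past the hole to -x. Hole: 20 mm square plus slot 30 (x) by 14 (y), 3 mm clear of the screw each side: its foot enters with the bar along x. Tray front, 98 mm high: 75 mm from the hole to +x.
- tray (a joint): How far the tray with its tongue is open, m: 0 shut, at most 0.08; it grows as the tray slides along the unit's -x. It starts 0.045 to 0.07 open; about 2 N moves it and it stays where it is left. The screw in the tongue's hole can push it along.
- cup: Stainless steel cup, 72 mm across, 85 mm tall; loose bystander, origin at the centre of its underside; leave it alone.
- grinder: Glass pepper grinder with a steel twist top, 52 mm across, 138 mm tall; loose bystander, origin at the centre of its underside; leave it alone.
- dish: White ceramic sauce dish, 90 mm across, 22 mm tall; loose bystander, origin at the centre of its underside; leave it alone.
- spoon: Wooden spoon, 220 mm long, lying along its x axis; loose bystander, origin at the centre of its underside; leave it alone.
- jar: Amber glass jar with a steel lid, 60 mm across, 80 mm tall; loose bystander, origin at the centre of its underside; leave it alone.
- tin: Round tin, 68 mm across, 70 mm tall; loose bystander, origin at the centre of its underside; leave it alone.
Things that resemble listed ones, but are neither listed nor needed, are in the scene too. What is shaped like the screw but green is not meant.

How it is judged:
On the way, in this order (a step that is already met when the one before it is completed fails the run):
1. the tray has been slid at least 10 mm (distance of tongue_hole from where it was at the start of the episode above 0.01 m), for 0.02 s.
2. the screw's foot is pushed through both holes, below the rail plate (horizontal distance between screw and tongue_hole below 0.006 m and z of screw in the frame of tongue_hole below -0.0165 m), for 0.02 s.
At the end, for the whole second after the job is handed in: The thumbscrew stands upright (within 0.15 rad) in the tongue's hole (axis within 6 mm of its centre), its foot through both plates (underside 16.5 to 22.5 mm below the tongue's top face) and turned at least 1.0 rad from the slot, at rest and released (all of step 2 and z of screw in the frame of tongue_hole above -0.0225 m and angle between screw's own z axis and vertical below 0.15 rad and angle between the x axis of screw and the x axis of tongue_hole, either way round above 1 rad and linear speed of screw below 0.02 m/s); the robot touches nothing.
It fails at once if the screw is pressed on the tongue, rail or drawer unit with more than 25 N (contact force between screw and cabinet above 25 N).
It fails at once if the robot pushes on the drawer unit, tray or tongue with more than 25 N (contact force between the arm and cabinet above 25 N).
It fails at once if the fingers push on the drawer unit, tray or tongue with more than 25 N (contact force between the fingers and cabinet above 25 N).
It fails at once if a bystander is moved more than 25 mm (distance of any of cup, grinder, dish, spoon, jar, tin from where it was at the start of the episode above 0.025 m).
It also fails if it takes over 62 s, if anything falls off the work surface, if the arm or the gripper's body presses on something with over 40 N, if the wrist force passes 120 N, or if a joint passes its speed limit or range.

## Working session

There is one attempt and no reset: what is moved stays moved. The work goes in short steps, Python scripts to look and compute and a tool call to move; the robot and the scene stay as the last step left them, time stands still between calls to the robot, and variables do not carry over. Pictures are saved under pics/ and viewed, and the job is handed in when it is done.

Besides the shell and the picture viewer there is one more tool, called after "Request:" by a JSON object that holds its "fn" and its "kwargs", one argument or row to a line. send_rows: Moves the arm, as the interface text tells. Its arguments: {"type":"object","properties":{"rows":{"type":"array","items":{"type":"number"}},"force":{"type":"number"}},"required":["rows"]}

```bash
ls; mkdir -p pics
cat > h.py <<'E'
import numpy as np, cv2
from scipy.spatial.transform import Rotation as R
from workcell import observe, imaging, hand_in
np.set_printoptions(precision=4,suppress=True)
def save(n,img): cv2.imwrite('pics/'+n+'.png',cv2.cvtColor(img,cv2.COLOR_RGB2BGR))
def cam(name,s=None):
    c=imaging.get_calibration(name); f=200/np.tan(np.radians(c['vfov'])/2)
    if 'rvec' in c:
        Rm=R.from_rotvec(np.ravel(c['rvec'])).as_matrix(); t=np.ravel(c['tvec'])
        return f,c['cx'],c['cy'],Rm.T,-Rm.T@t
    s=s or observe(); T=np.array(c['T_tool_cam']); Rt=R.from_quat(s['tcp_rot']).as_matrix()
    return f,c['cx'],c['cy'],Rt@T[:3,:3],Rt@T[:3,3]+np.array(s['ee_pos'])
def world(cm,u,v,d):
    f,cx,cy,Rm,o=cm; p=np.stack([(u-cx)/f*d,(v-cy)/f*d,d*np.ones_like(u*1.0)],-1); return p@Rm.T+o
def proj(cm,p):
    f,cx,cy,Rm,o=cm; q=(np.array(p)-o)@Rm; return np.array([cx+f*q[0]/q[2],cy+f*q[1]/q[2]])
E
python3 - <<'E'
from h import *
s=observe(); print({k:np.array(v) for k,v in s.items()})
for n in ['side','top','wrist']:
    c=imaging.get_calibration(n); print(n,c)
    p,d=imaging.capture(n); save(n+'0',p); np.save('pics/'+n+'0.npy',d)
for n in ['side','top']:
  for q in ['screw','screw_head','stand','cabinet','channel_end','channel_mid','tongue_hole','cup','grinder','dish','spoon','jar','tin']:
    if n=='side' and q in('cup','dish','spoon','jar','tin','grinder'): continue
    r=imaging.mark_of(n,q); cm=cam(n)
    for e in r[:3]: print(n,q,round(e['p'],2),np.array(e['position']),proj(cm,e['position']).round())
E
```

```text
pics
{'t': array(0.), 'q': array([ 1.1244,  0.3329, -0.0647,  1.4609,  0.0216,  1.3498, -0.0885]), 'dq': array([-0.    , -0.0002, -0.0021,  0.0007,  0.0002, -0.0004,  0.0002]), 'tau': array([  0.    , -62.3251,   0.0247, -38.9891,  -0.0614,   0.0399,
         0.0001]), 'ee_pos': array([ 0.2569, -0.5695,  0.2915]), 'tcp_rot': array([ 0.9776,  0.2103, -0.0002, -0.0007]), 'force': array([0.2415, 0.1335, 0.1138]), 'moment': array([0.0348, 0.0358, 0.0141]), 'finger_gap': array(0.0867)}
side {'vfov': 56.5621298193706, 'cx': 312.99615070472726, 'cy': 198.19463638385395, 'rvec': array([ 0.6572, -2.5537,  1.2186]), 'tvec': array([0.4947, 0.2211, 0.8062])}
top {'vfov': 53.46500317741995, 'cx': 320.0226197159654, 'cy': 191.17091485558032, 'rvec': array([ 2.1275, -2.1132,  0.1929]), 'tvec': array([0.0091, 0.569 , 1.137 ])}
wrist {'vfov': 59.189389307791814, 'cx': 321.4367705133585, 'cy': 197.86803612356914, 'T_tool_cam': array([[ 0.001 , -0.9672, -0.2539,  0.0695],
       [ 1.    ,  0.0011, -0.0003, -0.0007],
       [ 0.0006, -0.2539,  0.9672, -0.0911],
       [ 0.    ,  0.    ,  0.    ,  1.    
[... 1263 characters left out ...]
48. 236.]
top channel_end 0.61 [ 0.6588 -0.4702  0.0006] [473. 167.]
top channel_mid 0.64 [ 0.5488 -0.0546  0.0404] [342. 199.]
top channel_mid 0.52 [0.4719 0.2855 0.0017] [232. 225.]
top tongue_hole 0.37 [ 0.6865  0.2949 -0.0024] [232. 158.]
top cup 0.61 [ 0.5318 -0.2675  0.0031] [410. 207.]
top grinder 0.42 [0.4748 0.278  0.0036] [234. 224.]
top dish 0.94 [ 0.6853  0.2925 -0.0026] [233. 158.]
top spoon 0.7 [ 0.3713  0.001  -0.0034] [324. 258.]
top jar 0.68 [ 0.6561 -0.472  -0.0012] [473. 168.]
top jar 0.6 [0.4739 0.281  0.0043] [233. 224.]
top jar 0.31 [ 0.7363 -0.2921 -0.003 ] [415. 144.]
top tin 0.91 [ 0.6449  0.4685 -0.0007] [177. 170.]
top tin 0.38 [ 0.6858  0.2932 -0.0021] [233. 158.]
```

View pics/side0.png

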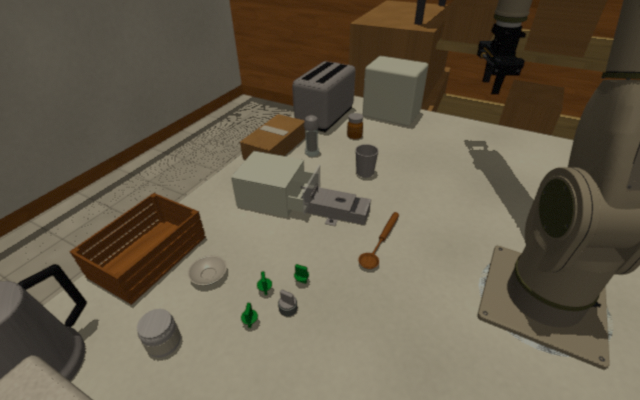

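View pics/top0.png

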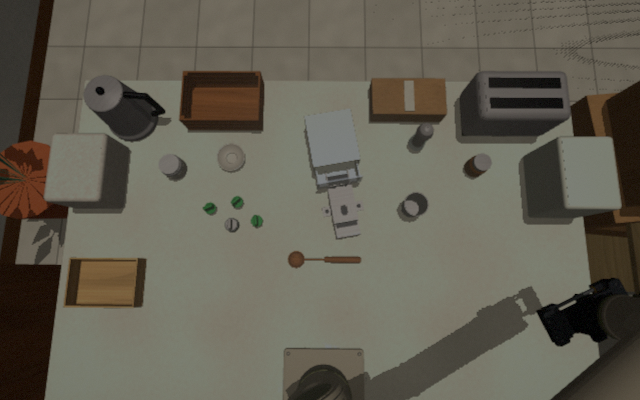

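Run:
```python
import cv2
a=cv2.imread('pics/top0.png')[180:245,190:280]; b=cv2.imread('pics/side0.png')[240:335,220:330]
cv2.imwrite('pics/cropT.png',cv2.resize(a,None,fx=7,fy=7,interpolation=2))
cv2.imwrite('pics/cropS.png',cv2.resize(b,None,fx=6,fy=6,interpolation=2))
```

```text
(no output)
```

View pics/cropT.png

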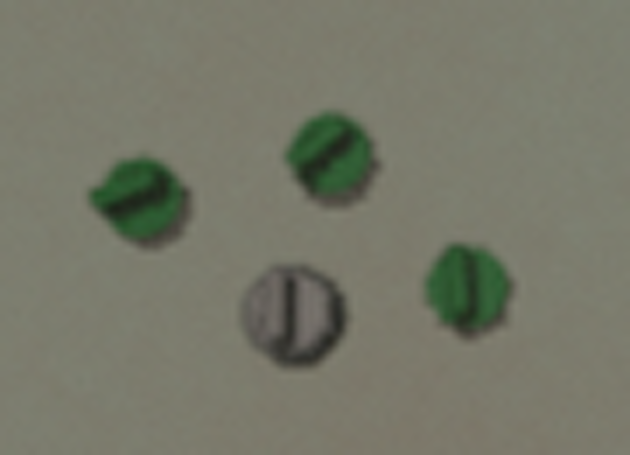

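View pics/cropS.png

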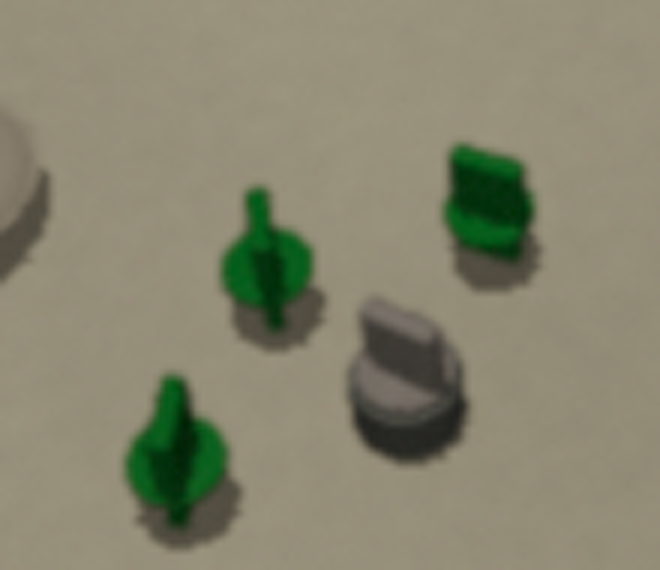

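Candidates (top picture): green at (239,202), (209,208), (257,221), and a grey one at (232,224) sitting in a dark grey ring. Both crops confirm that the grey one, at (288,300) in the side picture, is the steel screw in its stand. Its plate points roughly along world x.

```bash
cat >> h.py <<'E'
def yaw(s): 
    x=R.from_quat(s['tcp_rot']).as_matrix()[:,0]; return np.arctan2(x[1],x[0])
def plan(path,p=None,y=None,grip=1):
    """path list of (x,y,z,yaw) ; prints rows, assumes shift in axes before the row's turn"""
    s=observe(); p=np.array(s['ee_pos']) if p is None else p; y=yaw(s) if y is None else y
    for w in path:
        d=np.array(w[:3])-p
        X=np.array([np.cos(y),np.sin(y),0]); Y=np.array([np.sin(y),-np.cos(y),0])
        dy=w[3]-y
        print([0,0,round(-dy,3),round(d@X*100,2),round(d@Y*100,2),round(-d[2]*100,2),grip]); p=np.array(w[:3]); y=w[3]
E
python3 - <<'E'
from h import *
n=16
a=np.linspace(-1.147,0.536,n+1)[1:]; r=np.linspace(.625,.55,n+1)[1:]; z=np.linspace(.2915,.22,n+1)[1:]; yy=np.linspace(.4237,3.14,n+1)[1:]
z=np.where(np.arange(n)<10,.2915,np.linspace(.2915,.22,7)[np.clip(np.arange(n)-9,0,6)])
plan([(R_*np.cos(A),R_*np.sin(A),Z,Y) for R_,A,Z,Y in zip(r,a,z,yy)])
E
```

```text
[0, 0, np.float64(-0.17), np.float64(6.51), np.float64(-0.81), np.float64(0.08), 1]
[0, 0, np.float64(-0.17), np.float64(6.5), np.float64(-0.39), np.float64(-0.0), 1]
[0, 0, np.float64(-0.17), np.float64(6.46), np.float64(0.03), np.float64(-0.0), 1]
[0, 0, np.float64(-0.17), np.float64(6.4), np.float64(0.44), np.float64(-0.0), 1]
[0, 0, np.float64(-0.17), np.float64(6.31), np.float64(0.84), np.float64(-0.0), 1]
[0, 0, np.float64(-0.17), np.float64(6.2), np.float64(1.23), np.float64(-0.0), 1]
[0, 0, np.float64(-0.17), np.float64(6.06), np.float64(1.61), np.float64(-0.0), 1]
[0, 0, np.float64(-0.17), np.float64(5.9), np.float64(1.98), np.float64(-0.0), 1]
[0, 0, np.float64(-0.17), np.float64(5.71), np.float64(2.33), np.float64(-0.0), 1]
[0, 0, np.float64(-0.17), np.float64(5.51), np.float64(2.67), np.float64(-0.0), 1]
[0, 0, np.float64(-0.17), np.float64(5.28), np.float64(3.0), np.float64(1.19), 1]
[0, 0, np.float64(-0.17), np.float64(5.04), np.float64(3.3), np.float64(1.19), 1]
[0, 0, np.float64(-0.17), np.float64(4.78), np.float64(3.59), np.float64(1.19), 1]
[0, 0, np.float64(-0.17), np.float64(4.5), np.float64(3.85), np.float64(1.19), 1]
[0, 0, np.float64(-0.17), np.float64(4.21), np.float64(4.1), np.float64(1.19), 1]
[0, 0, np.float64(-0.17), np.float64(3.91), np.float64(4.32), np.float64(1.19), 1]
```

Request:
{"fn": "send_rows", "kwargs": {
  "rows": [0,0,-0.16,5.5,-0.7,0,1,0,0,-0.16,5.8,-0.4,0,1,0,0,-0.16,5.9,0,0,1,0,0,-0.16,5.9,0.4,0,1,0,0,-0.16,5.9,0.8,0,1]
}}

```text
t: 1.78
ee_pos: [0.4704, -0.3724, 0.2923]
tcp_rot: [0.817, 0.577, 0.0, 0.0]
force: [0.7, -1.0, 0.3]
finger_gap: 0.0869
```

Run:
```python
from h import *
s=observe(); print(s['t'],s['ee_pos'],yaw(s),s['q'])
p=np.array(s['ee_pos']); n=11
A0=np.arctan2(p[1],p[0]);r0=np.hypot(p[0],p[1])
t=np.arange(1,n+1)/n
plan([((r0+(.55-r0)*k)*np.cos(A0+(.536-A0)*k),(r0+(.55-r0)*k)*np.sin(A0+(.536-A0)*k),p[2]+(.22-p[2])*max(0,(k-.4)/.6),yaw(s)+(3.14-yaw(s))*k) for k in t])
```

```text
1.775 [ 0.4704 -0.3724  0.2923] 1.2289688571070707 [ 0.8545  0.2958 -0.3216  1.5181  0.0947  1.3426  0.1827]
[0, 0, np.float64(-0.174), np.float64(6.43), np.float64(1.33), np.float64(-0.0), 1]
[0, 0, np.float64(-0.174), np.float64(6.28), np.float64(1.72), np.float64(-0.0), 1]
[0, 0, np.float64(-0.174), np.float64(6.11), np.float64(2.1), np.float64(-0.0), 1]
[0, 0, np.float64(-0.174), np.float64(5.92), np.float64(2.47), np.float64(-0.0), 1]
[0, 0, np.float64(-0.174), np.float64(5.71), np.float64(2.82), np.float64(0.66), 1]
[0, 0, np.float64(-0.174), np.float64(5.47), np.float64(3.15), np.float64(1.1), 1]
[0, 0, np.float64(-0.174), np.float64(5.22), np.float64(3.46), np.float64(1.1), 1]
[0, 0, np.float64(-0.174), np.float64(4.95), np.float64(3.76), np.float64(1.1), 1]
[0, 0, np.float64(-0.174), np.float64(4.67), np.float64(4.03), np.float64(1.1), 1]
[0, 0, np.float64(-0.174), np.float64(4.37), np.float64(4.28), np.float64(1.1), 1]
[0, 0, np.float64(-0.174), np.float64(4.05), np.float64(4.52), np.float64(1.1), 1]
```

Request:
{"fn": "send_rows", "kwargs": {
  "rows": [0,0,-0.17,5.9,1.3,0,1,0,0,-0.17,5.9,1.7,0,1,0,0,-0.17,5.8,2.1,0,1,0,0,-0.17,5.6,2.4,0,1,0,0,-0.17,5.4,2.8,0,1]
}}

```text
t: 2.4
ee_pos: [0.5738, -0.0886, 0.2924]
tcp_rot: [0.507, 0.862, 0.0, 0.0]
force: [-0.1, -0.3, 0.4]
finger_gap: 0.0871
```

Run:
```python
from h import *
s=observe(); print(s['t'],s['ee_pos'],yaw(s),s['q'])
p=np.array(s['ee_pos']); n=7
A0=np.arctan2(p[1],p[0]);r0=np.hypot(p[0],p[1])
t=np.arange(1,n+1)/n
plan([((r0+(.55-r0)*k)*np.cos(A0+(.536-A0)*k),(r0+(.55-r0)*k)*np.sin(A0+(.536-A0)*k),p[2]+(.22-p[2])*k,yaw(s)+(3.14-yaw(s))*k) for k in t])
```

```text
2.4 [ 0.5738 -0.0886  0.2924] 2.0793173662621847 [ 0.5662  0.2894 -0.5946  1.558   0.1649  1.3442  0.4624]
[0, 0, np.float64(-0.152), np.float64(4.91), np.float64(2.92), np.float64(1.03), 1]
[0, 0, np.float64(-0.152), np.float64(4.71), np.float64(3.15), np.float64(1.03), 1]
[0, 0, np.float64(-0.152), np.float64(4.51), np.float64(3.36), np.float64(1.03), 1]
[0, 0, np.float64(-0.152), np.float64(4.29), np.float64(3.57), np.float64(1.03), 1]
[0, 0, np.float64(-0.152), np.float64(4.07), np.float64(3.76), np.float64(1.03), 1]
[0, 0, np.float64(-0.152), np.float64(3.83), np.float64(3.94), np.float64(1.03), 1]
[0, 0, np.float64(-0.152), np.float64(3.59), np.float64(4.1), np.float64(1.03), 1]
```

Request:
{"fn": "send_rows", "kwargs": {
  "rows": [0,0,-0.15,4.9,2.9,1,0.2,0,0,-0.15,4.7,3.1,1,0.2,0,0,-0.15,4.5,3.4,1,0.2,0,0,-0.15,4.3,3.6,1,0.2,0,0,-0.15,4.1,3.8,1,0.2]
}}

```text
t: 3.02
ee_pos: [0.5283, 0.1865, 0.2421]
tcp_rot: [0.156, 0.988, 0.0, 0.0]
force: [-0.0, 0.3, 0.1]
finger_gap: 0.0534
```

Request:
{"fn": "send_rows", "kwargs": {
  "rows": [0,0,-0.15,3.8,3.9,1,0.2,0,0,-0.15,3.6,4.1,1,0.2,0,0,0,0,0,0,0.2]
}}

```text
t: 3.4
ee_pos: [0.473, 0.2842, 0.222]
tcp_rot: [0.004, 1.0, 0.001, -0.001]
force: [0.5, -1.0, 0.2]
finger_gap: 0.0524
```

```bash
cat >> h.py <<'E'
def look(nm,marks=()):
    s=observe(); p,d=imaging.capture('wrist'); cm=cam('wrist',s); save(nm,p); np.save('pics/'+nm+'.npy',d)
    print('tcp',np.array(s['ee_pos']),'yaw',round(yaw(s),4),'t',s['t'])
    for q in marks:
        for e in imaging.mark_of('wrist',q)[:3]: print(q,round(e['p'],2),np.array(e['position']),proj(cm,e['position']).round())
    return s,p,d,cm
E
python3 - <<'E'
from h import *
s,p,d,cm=look('w1',['screw','screw_head','stand']); print(s['q'])
E
```

```text
tcp [0.473  0.2842 0.222 ] yaw 3.133 t 3.4
screw 0.88 [0.5423 0.2676 0.0028] [303. 256.]
screw 0.75 [0.4701 0.2794 0.002 ] [315. 182.]
screw 0.66 [0.5212 0.347  0.0018] [387. 234.]
screw_head 0.91 [0.4702 0.2816 0.0564] [316. 197.]
screw_head 0.87 [0.5246 0.3508 0.0509] [403. 260.]
screw_head 0.77 [0.4896 0.1998 0.0523] [212. 221.]
stand 0.64 [ 0.4711  0.2845 -0.0005] [320. 182.]
[ 0.1507  0.3621 -0.9261  1.7099  0.304   1.2233  0.7128]
```

View pics/w1.png

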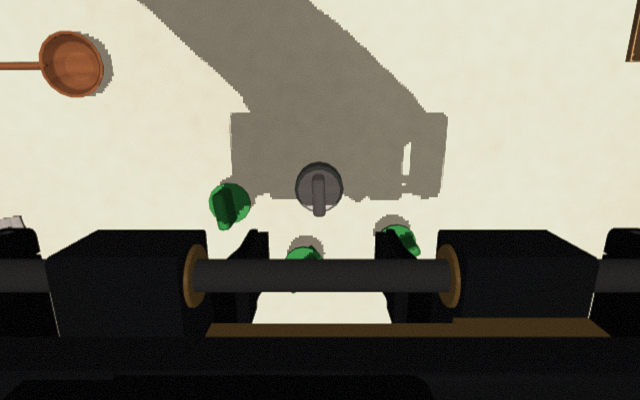

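The grey screw in its dark ring is at (319,190), with greens at (229,205), (305,255) and (402,240). Next I'll fit the plate from depth.

```bash
cat >> h.py <<'E'
def cloud(d,cm,u0=0,u1=640,v0=0,v1=400):
    v,u=np.mgrid[v0:v1,u0:u1]; dd=d[v0:v1,u0:u1]; w=world(cm,u,v,dd); return w,u,v,dd>0
E
python3 - <<'E'
from h import *
s=observe(); cm=cam('wrist',s); d=np.load('pics/w1.npy'); p=cv2.imread('pics/w1.png')
w,u,v,ok=cloud(d,cm,285,355,150,225)
z=w[...,2]
for lo,hi in [(.050,.060),(.022,.032)]:
    m=ok&(z>lo)&(z<hi); q=w[m]; uv=np.c_[u[m],v[m]]
    print(lo,m.sum(),np.median(q,0),q.min(0),q.max(0),uv.min(0),uv.max(0))
    r=cv2.minAreaRect(q[:,:2].astype(np.float32)*1000); print(r)
cv2.imwrite('pics/w1c.png',cv2.resize(p[150:230,280:360],None,fx=7,fy=7,interpolation=2))
E
```

```text
0.05 474 [0.4757 0.2776 0.0534] [0.4615 0.2726 0.0501] [0.4916 0.2826 0.0555] [312 178] [325 216]
((476.5039367675781, 277.6677551269531), (30.13109016418457, 9.964649200439453), 1.7679309844970703)
0.022 1015 [0.4746 0.279  0.0257] [0.457  0.2574 0.022 ] [0.4943 0.2973 0.0319] [295 166] [342 209]
((475.35382080078125, 277.3980407714844), (37.080291748046875, 40.05754852294922), 2.4673314094543457)
```

View pics/w1c.png

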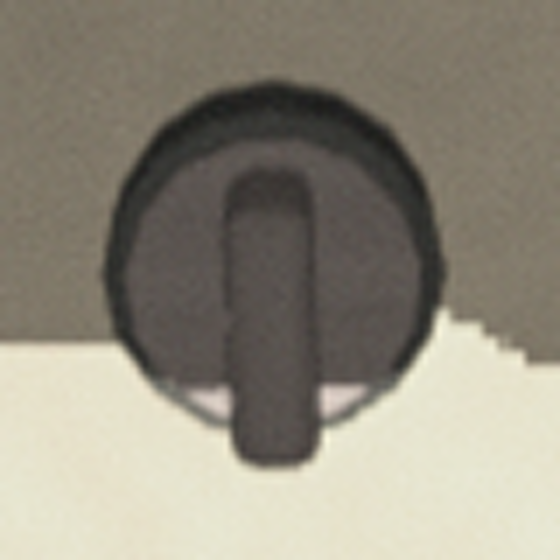

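Request:
{"fn": "send_rows", "kwargs": {
  "rows": [0,0,-0.04,-0.3,-0.6,0,0.2,0,0,0,0,0,4,0.2,0,0,0,0,0,4,0.2,0,0,0,0,0,2,0.2,0,0,0,0,0,0,0.2]
}}

```text
t: 4.22
ee_pos: [0.4793, 0.2734, 0.1216]
tcp_rot: [-0.01, 1.0, -0.0, -0.001]
force: [0.1, 0.8, 1.4]
finger_gap: 0.052
```

Run:
```python
from h import *
s,p,d,cm=look('w2'); print(s['force'])
```

```text
tcp [0.4793 0.2734 0.1216] yaw -3.1207 t 4.225
[0.1245 0.8209 1.4297]
```

View pics/w2.png

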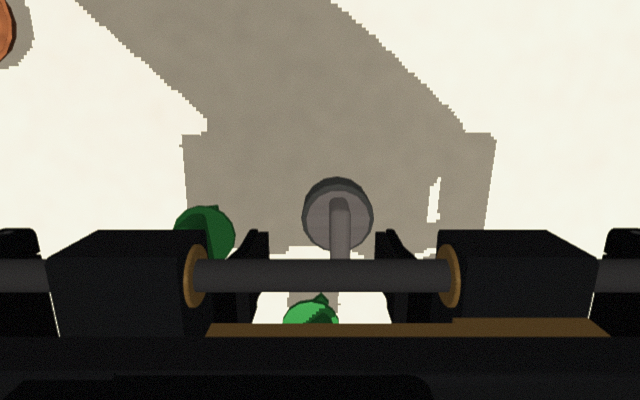

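Request:
{"fn": "send_rows", "kwargs": {
  "rows": [0,0,0,0.3,0.4,0,0.2,0,0,0,0,0,1,0.2,0,0,0,0,0,1,0.2,0,0,0,0,0,0,0.2]
}}

```text
t: 4.78
ee_pos: [0.4756, 0.2777, 0.1012]
tcp_rot: [-0.011, 1.0, -0.0, -0.001]
force: [-0.1, -1.1, -0.4]
finger_gap: 0.0521
```

Run:
```python
from h import *
s,p,d,cm=look('w3'); print(s['force'])
```

```text
tcp [0.4756 0.2777 0.1012] yaw -3.1193 t 4.775
[-0.1259 -1.1005 -0.3703]
```

View pics/w3.png

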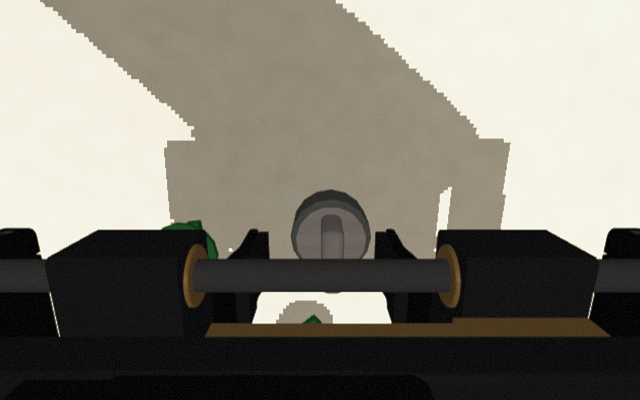

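Run:
```python
from h import *
s,p,d,cm=look('w4'); print(s['q'],s['dq'])
w,u,v,ok=cloud(d,cm,290,375,195,262)
z=w[...,2]
for lo,hi in [(.051,.060),(.022,.032)]:
    m=ok&(z>lo)&(z<hi); q=w[m]; uv=np.c_[u[m],v[m]]
    print(lo,m.sum(),np.median(q,0),q.min(0),q.max(0),uv.min(0),uv.max(0))
    r=cv2.minAreaRect(q[:,:2].astype(np.float32)*1000); print(r)
```

```text
tcp [0.4759 0.2779 0.1017] yaw -3.1193 t 4.825
[ 0.0889  0.5081 -0.8495  1.8186  0.4434  1.018   0.655 ] [ 0.0002 -0.0103 -0.0065 -0.0098 -0.0044  0.0025  0.002 ]
0.051 605 [0.4634 0.2827 0.0531] [0.4571 0.2779 0.051 ] [0.4702 0.2877 0.055 ] [320 228] [343 257]
((463.669677734375, 282.8121337890625), (9.848224639892578, 13.150196075439453), 89.94291687011719)
0.022 2310 [0.468  0.2812 0.0254] [0.4524 0.2636 0.022 ] [0.4832 0.3052 0.0318] [292 200] [374 257]
((467.7739562988281, 284.349853515625), (30.719078063964844, 41.66101837158203), 0.31735095381736755)
```

Request:
{"fn": "send_rows", "kwargs": {
  "rows": [0,0,0.015,0.4,0.5,0,0.2,0,0,0,0,0,0,0.2,0,0,0,0,0,0,0.2]
}}

```text
t: 5.25
ee_pos: [0.472, 0.2831, 0.1024]
tcp_rot: [-0.004, 1.0, -0.0, 0.0]
force: [0.9, 0.2, -0.1]
finger_gap: 0.0523
```

Run:
```python
from h import *
s,p,d,cm=look('w5')
w,u,v,ok=cloud(d,cm,290,375,180,262)
z=w[...,2]
m=ok&(z>.051)&(z<.06); q=w[m]; print(q.min(0),q.max(0)); print(cv2.minAreaRect(q[:,:2].astype(np.float32)*1000))
```

```text
tcp [0.472  0.2831 0.1024] yaw -3.1341 t 5.25
[0.457  0.2781 0.051 ] [0.4666 0.2877 0.055 ]
((461.78582763671875, 282.8967590332031), (9.519776344299316, 9.596007347106934), 0.28321051597595215)
```

View pics/w5.png

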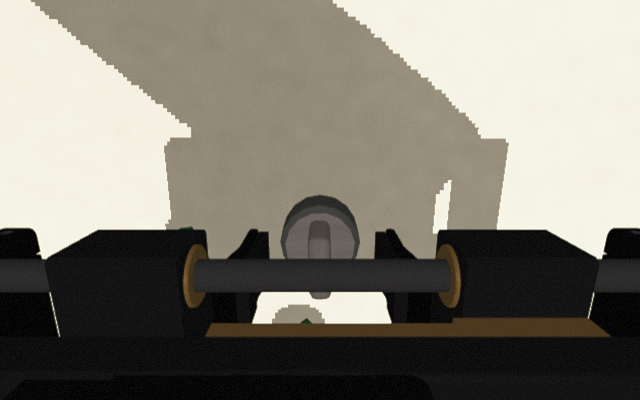

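The plate is now centred between the jaws (u≈320). Closing.

Request:
{"fn": "send_rows", "kwargs": {
  "rows": [0,0,0,0,0,0,-0.5,0,0,0,0,0,0,-1,0,0,0,0,0,0,-1,0,0,0,0,0,0,-1],
  "force": 40
}}

```text
t: 5.8
ee_pos: [0.472, 0.283, 0.1022]
tcp_rot: [-0.004, 1.0, -0.0, 0.0]
force: [0.4, 0.9, -0.1]
finger_gap: 0.0203
```

Request:
{"fn": "send_rows", "kwargs": {
  "rows": [0,0,0,0,0,-1,-1,0,0,0,0,0,-2,-1,0,0,0,0,0,-2,-1]
}}

```text
t: 6.18
ee_pos: [0.4721, 0.2833, 0.1541]
tcp_rot: [-0.004, 1.0, 0.0, 0.0]
force: [-0.3, -0.0, -0.6]
finger_gap: 0.0095
```

Run:
```python
from h import *
s,p,d,cm=look('w6')
p2,d2=imaging.capture('side'); c2=cam('side'); g=np.array(s['ee_pos'])-[0,0,.06]; uv=proj(c2,g); print(uv)
a,b=int(uv[0]),int(uv[1]); save('s6',cv2.resize(p2[b-60:b+60,a-60:a+60],None,fx=5,fy=5,interpolation=2))
```

```text
tcp [0.4721 0.2833 0.1541] yaw -3.1342 t 6.175
[284.2607 281.0155]
```

View pics/w6.png

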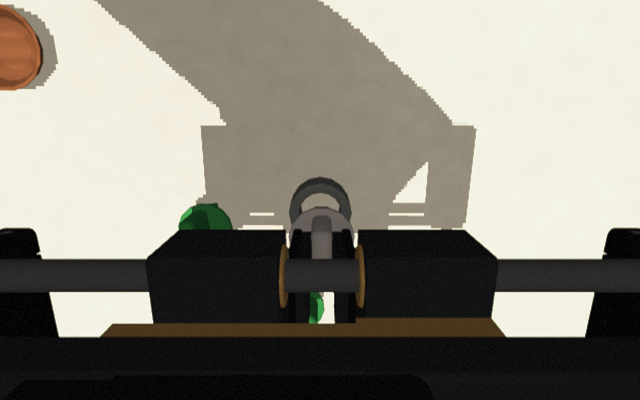

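View pics/s6.png

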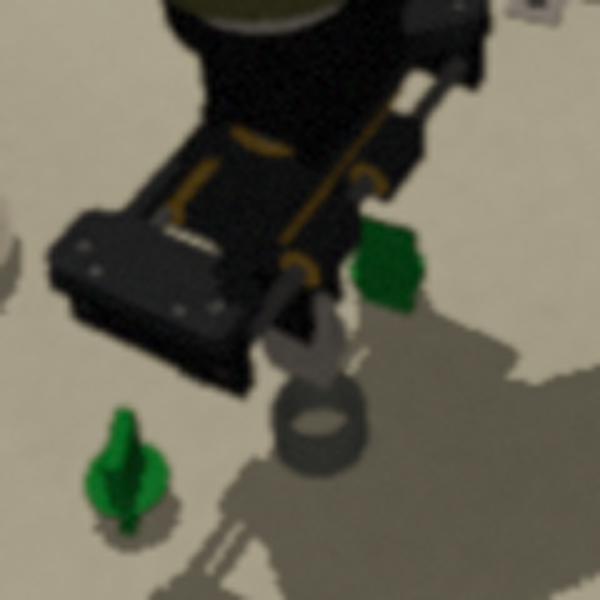

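Run:
```python
from h import *
s=observe(); cm=cam('wrist',s); d=np.load('pics/w6.npy')
w,u,v,ok=cloud(d,cm,285,357,195,262)
loc=w-np.array(s['ee_pos'])
m=ok&(w[...,2]>.06)&(w[...,2]<.115)
h,e=np.histogram(loc[m][:,2]*1000,bins=np.arange(-95,-35,1)); print([(int(a),int(b)) for a,b in zip(e,h) if b])
fl=m&(loc[...,2]<-.06); q=loc[fl]; print('flange',q.min(0),q.max(0),np.median(q,0))
pl=m&(loc[...,2]>-.052); q=loc[pl]; print('plate',q.min(0),q.max(0),np.median(q,0)); uv=np.c_[u[pl],v[pl]]; print(uv.min(0),uv.max(0))
for vv in range(200,262,6): print(vv,[round(float(x)*1000) for x in loc[vv-195,::6,2]])
```

```text
[(-91, 1), (-90, 17), (-89, 46), (-88, 225), (-87, 467), (-86, 123), (-85, 5), (-84, 5), (-83, 8), (-82, 15), (-81, 9), (-80, 13), (-79, 11), (-78, 15), (-77, 10), (-76, 11), (-75, 14), (-74, 12), (-73, 18), (-72, 21), (-71, 45), (-70, 34), (-69, 40), (-68, 37), (-67, 43), (-66, 45), (-65, 39), (-64, 48), (-63, 40), (-62, 67), (-61, 101), (-60, 237), (-59, 259), (-58, 97), (-57, 34), (-56, 39), (-55, 34), (-54, 36), (-53, 38), (-52, 38), (-51, 32), (-50, 45), (-49, 49), (-48, 47), (-47, 56), (-46, 46), (-45, 49), (-44, 47), (-43, 36), (-42, 46), (-41, 10)]
flange [-0.0169 -0.0166 -0.091 ] [ 0.0029  0.0189 -0.06  ] [-0.011   0.0007 -0.0859]
plate [-0.0117 -0.0132 -0.052 ] [-0.0066  0.015  -0.0404] [-0.0099  0.0058 -0.0464]
[288 243] [355 257]
200 [-157, -135, -132, -133, -154, -155, -155, -156, -155, -133, -131, -157]
206 [-156, -133, -133, -154, -157, -110, -109, -109, -155, -154, -132, -156]
212 [-156, -133, -133, -88, -87, -87, -88, -87, -87, -88, -132, -135]
218 [-156, -133, -87, -86, -86, -79, -79, -79, -86, -86, -87, -156]
224 [-156, -156, -86, -87, -87, -70, -69, -72, -86, -87, -87, -155]
230 [4, -86, -68, -87, -86, -61, -61, -61, -87, -87, -69, -87]
236 [4, -87, -60, -64, -64, -59, -59, -59, -64, -64, -60, -60]
242 [4, -52, -53, -58, -56, -59, -59, -59, -57, -56, -54, -53]
248 [13, -47, -47, -50, -50, -60, -59, -59, -49, -49, -48, -46]
254 [14, -40, -44, -44, -46, -59, -59, -58, -47, -43, -43, -41]
260 [14, 13, 12, 12, 13, 12, 12, 13, 14, 13, 12, 14]
```

Plate top sits at tcp−59 mm, so the grip overlaps it by only 11 mm: the lift began before the jaws had closed. I'll set it back in the stand and regrip deeper.

Request:
{"fn": "send_rows", "kwargs": {
  "rows": [0,0,0,0,0,2,-1,0,0,0,0,0,1.5,-1,0,0,0,0,0,0.4,-1,0,0,0,0,0,0,-0.5,0,0,0,0,0,0,-0.4]
}}

```text
t: 6.9
ee_pos: [0.4717, 0.283, 0.1125]
tcp_rot: [-0.004, 1.0, -0.0, -0.0]
force: [0.2, 0.2, 0.0]
finger_gap: 0.0213
```

Request:
{"fn": "send_rows", "kwargs": {
  "rows": [0,0,0,0,0,0,-0.4,0,0,0,0,0,0.7,-0.4,0,0,0,0,0,0.6,-0.4,0,0,0,0,0,0.1,-0.4,0,0,0,0,0,0,-1]
}}

```text
t: 7.52
ee_pos: [0.4719, 0.2831, 0.0991]
tcp_rot: [-0.004, 1.0, -0.0, -0.0]
force: [-0.5, -0.4, -0.4]
finger_gap: 0.0217
```

Request:
{"fn": "send_rows", "kwargs": {
  "rows": [0,0,0,0,0,0,-1,0,0,0,0,0,0,-1,0,0,0,0,0,0,-1,0,0,0,0,0,0,-1]
}}

```text
t: 8.02
ee_pos: [0.4721, 0.2831, 0.0994]
tcp_rot: [-0.004, 1.0, 0.0, 0.0]
force: [-0.2, -1.0, 2.0]
finger_gap: 0.0097
```

Request:
{"fn": "send_rows", "kwargs": {
  "rows": [0,0,0,0,0,-1,-1,0,0,0,0,0,-2,-1,0,0,0,0,0,-3,-1,0,0,0,0,0,-4,-1,0,0,0,0,0,0,-1]
}}

```text
t: 8.65
ee_pos: [0.4731, 0.2843, 0.2035]
tcp_rot: [-0.004, 1.0, 0.001, 0.003]
force: [0.1, -0.3, -1.3]
finger_gap: 0.0099
```

Run:
```python
from h import *
s,p,d,cm=look('w7'); print(s['force'],s['finger_gap'],s['q'])
w,u,v,ok=cloud(d,cm,285,357,195,262)
loc=w-np.array(s['ee_pos'])
m=ok&(w[...,2]>.06)
h,e=np.histogram(loc[m][:,2]*1000,bins=np.arange(-95,-35,1)); print([(int(a),int(b)) for a,b in zip(e,h) if b>60])
```

```text
tcp [0.4731 0.2843 0.2035] yaw -3.1342 t 8.65
[ 0.1473 -0.3304 -1.2975] 0.00989671556612581 [ 0.1456  0.3789 -0.9222  1.7349  0.3262  1.1838  0.7123]
[(-76, 74), (-75, 312), (-74, 327), (-50, 72), (-49, 102), (-48, 148), (-47, 245), (-46, 160)]
```

View pics/w7.png

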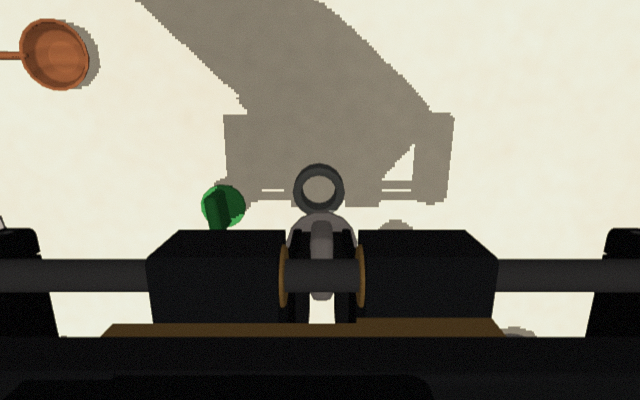

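Request:
{"fn": "send_rows", "kwargs": {
  "rows": [0,0,0,-0.6,-3.5,-2,-1,0,0,0,-0.6,-5.5,-1,-1,0,0,0,-0.6,-5.5,-1,-1,0,0,0,-0.6,-5.5,0,-1,0,0,0,-0.6,-5.5,0,-1]
}}

```text
t: 9.32
ee_pos: [0.5034, 0.0263, 0.2391]
tcp_rot: [-0.004, 1.0, -0.0, -0.0]
force: [1.5, 0.5, -0.4]
finger_gap: 0.0096
```

Request:
{"fn": "send_rows", "kwargs": {
  "rows": [0,0,-0.08,-0.4,-5.0,0,-1,0,0,-0.09,0,-3.0,0,-1,0,0,0,0,0,0,-1,0,0,0,0,0,0,-1]
}}

```text
t: 9.82
ee_pos: [0.5105, -0.0507, 0.239]
tcp_rot: [-0.088, 0.996, 0.0, -0.0]
force: [-0.1, 0.8, -0.7]
finger_gap: 0.0097
```

Run:
```python
from h import *
s,p,d,cm=look('w8'); print(s['force'],s['dq'],s['q'])
for q in ['tongue_hole','channel_end']:
  for e in imaging.mark_of('wrist',q)[:3]: print(q,round(e['p'],2),np.array(e['position']),proj(cm,e['position']).round())
```

```text
tcp [ 0.5105 -0.0507  0.239 ] yaw -2.9645 t 9.825
[-0.1096  0.8305 -0.6706] [-0.0132 -0.0036 -0.0079  0.0002  0.0001  0.0004  0.0029] [ 0.7522  0.2105 -0.8203  1.7895  0.1633  1.2124  1.6331]
tongue_hole 0.57 [ 0.5179 -0.0628  0.0422] [304. 196.]
channel_end 0.86 [ 0.437  -0.0704  0.0351] [312.  97.]
```

View pics/w8.png

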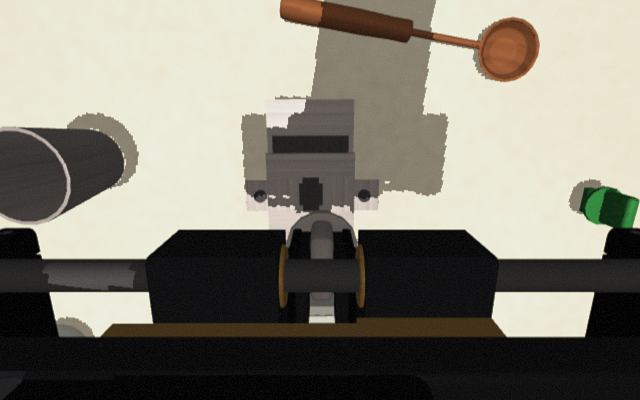

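Run:
```python
from h import *
p=cv2.imread('pics/w8.png'); d=np.load('pics/w8.npy')
cv2.imwrite('pics/w8c.png',cv2.resize(p[90:235,235:385],None,fx=5,fy=5,interpolation=2))
s=observe(); cm=cam('wrist',s)
cm=cm
w,u,v,ok=cloud(d,cm,235,385,90,235)
for r in range(0,145,6): print(r+90,[int(round(float(x)*1000)) for x in w[r,::6,2]])
```

```text
90 [-1, -1, 0, 0, -1, -2, -1, -1, -1, -2, -2, -1, -2, -2, -1, -1, -2, -2, 0, 0, -2, 0, 0, -2, -2]
96 [-3, -2, -1, 0, -1, -1, -2, -2, -1, -2, -1, 0, -3, -2, 0, -1, -2, -1, 0, -2, 0, -2, -1, -1, -2]
102 [-1, -2, -1, -1, -1, -2, 33, 34, 34, 35, 34, 32, 35, 35, 35, 33, 34, 35, 34, 35, 0, -1, -1, -1, -2]
108 [-2, -1, 0, 0, -1, -2, 34, 35, 36, 34, 36, 34, 34, 33, 35, 34, 33, 34, 34, 33, -1, -1, -1, -2, -1]
114 [-2, -1, -1, -1, 0, -1, 36, 33, 34, 35, 33, 34, 34, 35, 35, 33, 33, 34, 34, 33, 0, -1, -2, -1, -1]
120 [-1, -1, 0, -2, -1, 0, 33, 35, 34, 33, 33, 33, 34, 35, 34, 35, 34, 34, 35, 34, -1, -2, -2, -1, -2]
126 [-2, -2, -1, -1, -1, -3, 34, 34, 35, 34, 34, 35, 35, 35, 34, 34, 35, 34, 33, 33, -2, -2, -1, -1, -1]
132 [-2, -1, -1, -1, 0, -2, 34, 33, 36, 34, 34, 33, 34, 35, 35, 34, 33, 34, 33, 34, -1, -2, 0, -1, -1]
138 [-3, -2, -1, -2, -3, -1, 33, 34, 32, 33, 330, 32, 32, 33, 32, 33, 34, 32, 32, 33, -1, 0, -2, -2, -3]
144 [-1, -1, -1, -1, -2, -1, 32, 33, 32, 33, 33, 31, 33, 32, 32, 33, 33, 32, 34, 34, -1, 0, -2, -1, -2]
150 [-1, -2, -1, -2, -1, -1, 32, 33, 33, 35, 32, 32, 33, 33, 33, 34, 32, 
[... 794 characters left out ...]
 40, 40, 41, 40, 42, 1, 4, 4, 0, -1]
204 [-1, -1, 2, 0, 1, 1, 40, 38, 40, 39, 40, 36, 33, 33, 36, 39, 40, 41, 40, 40, 0, 0, -1, 1, -1]
210 [-1, -1, 1, 1, 1, 2, 40, 40, 39, 39, 39, 39, 37, 36, 142, 143, 40, 40, 39, 39, -1, -1, 0, -2, -2]
216 [-1, -1, -2, -2, -1, -2, 39, 40, 39, 40, 40, 39, 165, 166, 165, 165, 165, 165, 38, 39, -2, 0, -2, 1, -1]
222 [-2, -2, -2, -2, -2, -1, 39, 41, 40, 39, 40, 166, 165, 169, 172, 172, 165, 166, 165, 39, -1, -2, -1, -3, -2]
228 [0, -2, -1, 0, -2, -2, 40, 39, 41, 40, 165, 165, 167, 178, 181, 180, 177, 165, 166, 166, -1, -1, -1, -2, -2]
234 [247, 247, 247, 247, 246, 247, 247, 247, 247, 166, 176, 175, 172, 186, 189, 188, 185, 172, 177, 175, -1, 247, 247, 246, 247]
```

View pics/w8c.png

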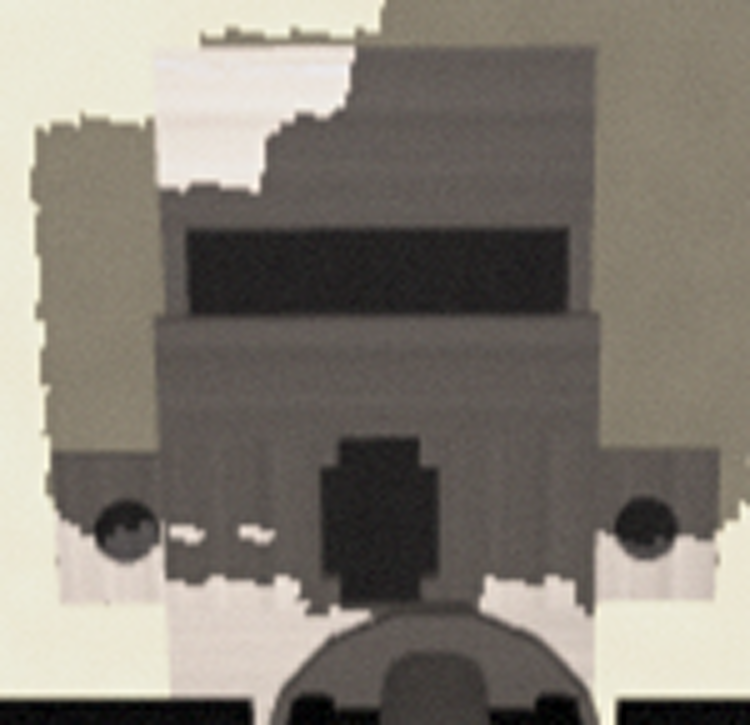

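```bash
cat >> h.py <<'E'
def tongue(d,cm,rows,img=None):
    L=[];Rr=[]
    for v in rows:
        u=np.arange(240,380); w=world(cm,u,np.full(140,v),d[v,240:380]); m=(w[:,2]>.030)&(w[:,2]<.05)
        i=np.where(m)[0]
        # project pixel edge onto plane z=.041
        for k,l in((i[0]-.5,L),(i[-1]+.5,Rr)):
            l.append(plane(cm,240+k,v,.041))
    return np.array(L),np.array(Rr)
def plane(cm,u,v,z):
    f,cx,cy,Rm,o=cm; r=Rm@np.array([(u-cx)/f,(v-cy)/f,1.]); return o+r*(z-o[2])/r[2]
E
python3 - <<'E'
from h import *
d=np.load('pics/w8.npy'); 
s=observe(); print(s['ee_pos'],yaw(s))
s=dict(s); 
s['ee_pos']=[0.5105,-0.0507,0.239]; cm=cam('wrist',s)
L,Rr=tongue(d,cm,range(157,176))
for a in(L,Rr):
    k=np.polyfit(a[:,0],a[:,1],1); print('edge yaw',np.arctan(k[0]), a.mean(0))
mid=(L.mean(0)+Rr.mean(0))/2; print('mid',mid,'w',np.linalg.norm(L.mean(0)-Rr.mean(0)))
L,Rr=tongue(d,cm,[v for v in range(102,150)]) 
for a in(L,Rr):
    k=np.polyfit(a[:,0],a[:,1],1); print('chan edge yaw',np.arctan(k[0]))
for nm,u,v in [('tl',299,177.4+6),('tr',322.6,183.5),('bl',299,204.5),('br',322.6,204.5),('slot tl',303,177.4),('slot tr',318.8,177.4),('tongue end L',266.5,153.2),('R',354.5,153.2)]: print(nm,plane(cm,u,v,.041))
ce=plane(cm,0.5*(266+354.3),99.4,.034); print('ce',ce)
E
```

```text
[ 0.5107 -0.0503  0.2392] -2.9628513919230395
edge yaw 0.1689750540086558 [ 0.4984 -0.0989  0.041 ]
edge yaw 0.20346358249990074 [ 0.4853 -0.0264  0.041 ]
mid [ 0.4918 -0.0627  0.041 ] w 0.07368067078716627
chan edge yaw 0.19260348069564537
chan edge yaw 0.1828341720170021
tl [ 0.508  -0.0693  0.041 ]
tr [ 0.5046 -0.0498  0.041 ]
bl [ 0.5262 -0.0663  0.041 ]
br [ 0.5226 -0.0465  0.041 ]
slot tl [ 0.5023 -0.0669  0.041 ]
slot tr [ 0.5    -0.0539  0.041 ]
tongue end L [ 0.4877 -0.0997  0.041 ]
R [ 0.4748 -0.0286  0.041 ]
ce [ 0.4393 -0.0719  0.034 ]
```

Request:
{"fn": "send_rows", "kwargs": {
  "rows": [0,0,-0.007,-0.3,-0.8,0,-1,0,0,0,0,0,3,-1,0,0,0,0,0,3,-1,0,0,0,0,0,1.5,-1,0,0,0,0,0,0,-1]
}}

```text
t: 10.6
ee_pos: [0.5149, -0.0589, 0.1637]
tcp_rot: [-0.092, 0.996, 0.0, -0.001]
force: [-0.3, -0.5, -0.3]
finger_gap: 0.01
```

Request:
{"fn": "send_rows", "kwargs": {
  "rows": [0,0,0,0,0,0,-1]
}}

```text
t: 10.72
ee_pos: [0.5158, -0.0589, 0.1653]
tcp_rot: [-0.092, 0.996, -0.0, 0.001]
force: [-0.7, 0.4, -1.2]
finger_gap: 0.0095
```

Run:
```python
from h import *
s,p,d,cm=look('w9'); print(s['force'],s['moment'])
hole=np.array([.5155,-.0578]); y=yaw(s); X=np.array([np.cos(y),np.sin(y)]);Y=np.array([np.sin(y),-np.cos(y)]); e=hole-np.array(s['ee_pos'])[:2]; print('needs',e@X*100,e@Y*100, 'yaw',.185+np.pi-(y%(2*np.pi)))
p2,d2=imaging.capture('side'); c2=cam('side'); uv=proj(c2,[.5155,-.0578,.05]); a,b=int(uv[0]),int(uv[1]); save('s9',cv2.resize(p2[b-50:b+50,a-60:a+60],None,fx=6,fy=6,interpolation=2))
```

```text
tcp [ 0.5158 -0.0589  0.1653] yaw -2.9572 t 10.725
[-0.7216  0.4299 -1.2296] [ 0.0857 -0.1041  0.021 ]
needs 0.011464076399474835 0.11345630320593002 yaw 0.0006203381898233218
```

View pics/w9.png

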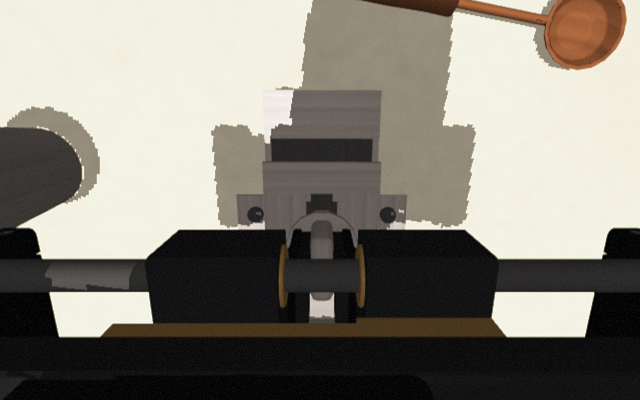

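View pics/s9.png

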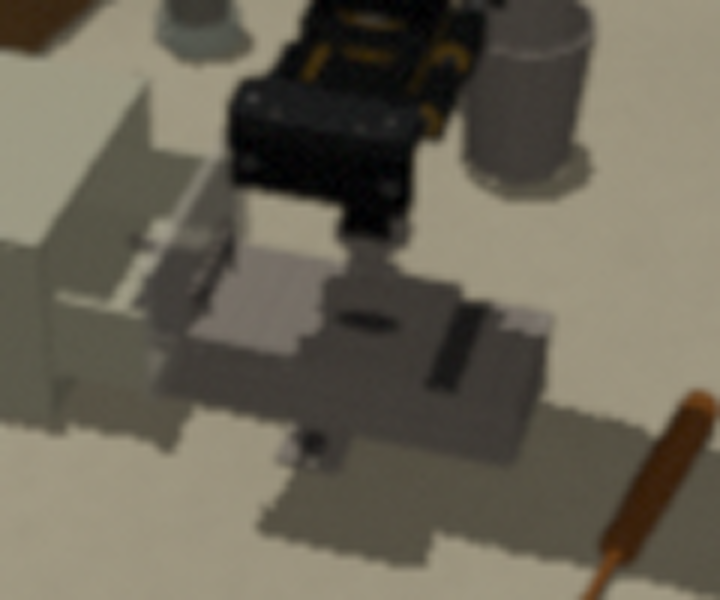

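Run:
```python
from h import *
d=np.load('pics/w9.npy'); s=dict(observe()); print(s['ee_pos']); s['ee_pos']=[.5158,-.0589,.1653]; cm=cam('wrist',s)
p=cv2.imread('pics/w9.png'); cv2.imwrite('pics/w9c.png',cv2.resize(p[150:235,250:400],None,fx=5,fy=5,interpolation=2))
L,Rr=tongue(d,cm,range(166,190)); mid=(L.mean(0)+Rr.mean(0))/2
u=np.array([np.cos(.185),np.sin(.185)]);n=np.array([-u[1],u[0]])
print(mid,np.arctan(np.polyfit(L[:,0],L[:,1],1)[0]),np.arctan(np.polyfit(Rr[:,0],Rr[:,1],1)[0]))
print('lateral of tcp vs centreline (mm, +left)',1000*(np.array(s['ee_pos'])[:2]-mid[:2])@n)
print('old mid vs', 1000*(np.array([.4918,-.0627])-mid[:2])@n, 1000*(np.array([.5155,-.0578])-mid[:2])@n)
```

```text
[ 0.5158 -0.059   0.1653]
[ 0.4908 -0.0631  0.041 ] 0.17602446001236527 0.2270790291852899
lateral of tcp vs centreline (mm, +left) -0.4790287140611289
old mid vs 0.2005303382169799 0.657385121690556
```

View pics/w9c.png

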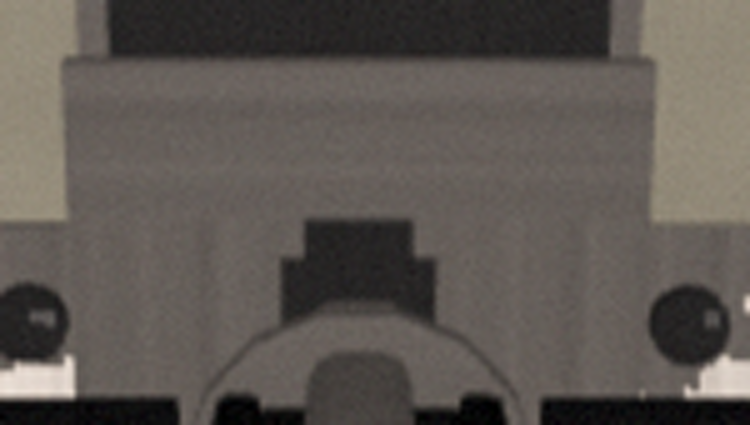

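Request:
{"fn": "send_rows", "kwargs": {
  "rows": [0,0,0,0,0.07,1.2,-1,0,0,0,0,0,0.9,-1,0,0,0,0,0,0.2,-1,0,0,0,0,0,0.2,-1,0,0,0,0,0,0,-1]
}}

```text
t: 11.45
ee_pos: [0.5151, -0.0582, 0.1392]
tcp_rot: [-0.092, 0.996, -0.0, 0.0]
force: [0.1, 0.8, -0.4]
finger_gap: 0.0097
```

Request:
{"fn": "send_rows", "kwargs": {
  "rows": [0,0,0,0,0,0.2,-1,0,0,0,0,0,0.1,-1]
}}

```text
t: 11.7
ee_pos: [0.5151, -0.0583, 0.1362]
tcp_rot: [-0.092, 0.996, -0.0, 0.0]
force: [-0.2, 0.9, -0.8]
finger_gap: 0.0094
```

Request:
{"fn": "send_rows", "kwargs": {
  "rows": [0,0,0,0,0,0.1,-1,0,0,0,0,0,0.1,-1]
}}

```text
t: 11.95
ee_pos: [0.515, -0.0583, 0.1342]
tcp_rot: [-0.092, 0.996, -0.0, 0.0]
force: [-0.2, -0.1, -1.4]
finger_gap: 0.0098
```

Request:
{"fn": "send_rows", "kwargs": {
  "rows": [0,0,0,0,0,0.1,-1,0,0,0,0,0,0.05,-1]
}}

```text
t: 12.2
ee_pos: [0.515, -0.0582, 0.1327]
tcp_rot: [-0.092, 0.996, -0.0, 0.0]
force: [-0.1, 0.2, -1.0]
finger_gap: 0.0096
```

Request:
{"fn": "send_rows", "kwargs": {
  "rows": [0,0,0,0,0,0.05,-1,0,0,0,0,0,0,-1]
}}

```text
t: 12.45
ee_pos: [0.515, -0.0582, 0.1322]
tcp_rot: [-0.092, 0.996, -0.0, 0.0]
force: [0.7, 0.5, -1.0]
finger_gap: 0.0095
```

Request:
{"fn": "send_rows", "kwargs": {
  "rows": [0,0,0,-0.3,0,0,-1,0,0,0,-0.4,0,0,-1,0,0,0,-0.5,0,0,-1,0,0,0,-0.5,0,0,-1,0,0,0,0,0,0,-1]
}}

```text
t: 13.08
ee_pos: [0.5323, -0.0549, 0.1322]
tcp_rot: [-0.092, 0.996, 0.0, 0.0]
force: [-0.2, -0.2, -0.8]
finger_gap: 0.0099
```

Run:
```python
from h import *
s,p,d,cm=look('w10'); print(s['force'])
cv2.imwrite('pics/w10c.png',cv2.resize(cv2.cvtColor(p,4)[120:235,235:405],None,fx=4,fy=4,interpolation=2))
w,u,v,ok=cloud(d,cm,235,405,120,235)
L=[]
```

```text
tcp [ 0.5323 -0.0549  0.1322] yaw -2.9571 t 13.075
[-0.1948 -0.2309 -0.8277]
```

View pics/w10c.png

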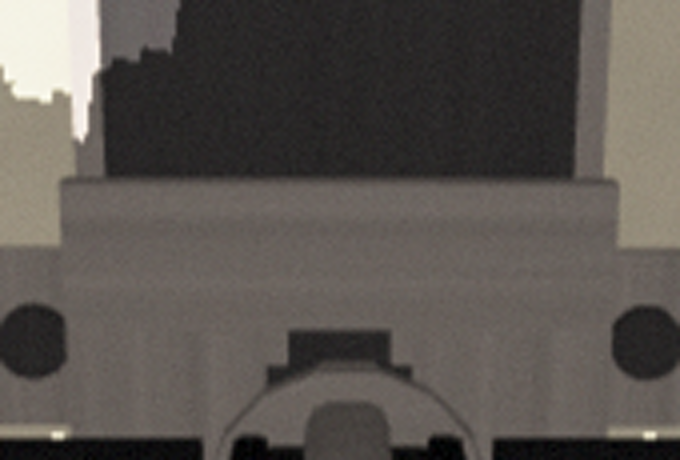

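Request:
{"fn": "send_rows", "kwargs": {
  "rows": [0,0,0,0,0,0.1,-1,0,0,0,0,0,0,-1]
}}

```text
t: 13.38
ee_pos: [0.5319, -0.055, 0.1314]
tcp_rot: [-0.092, 0.996, -0.0, 0.0]
force: [-0.3, 0.5, 0.9]
finger_gap: 0.0098
```

Request:
{"fn": "send_rows", "kwargs": {
  "rows": [0,0,0,0,0,0.05,-1,0,0,0,0,0,0,-1]
}}

```text
t: 13.62
ee_pos: [0.532, -0.0551, 0.1312]
tcp_rot: [-0.092, 0.996, -0.0, 0.0]
force: [-1.8, -0.0, 5.9]
finger_gap: 0.0099
```

Request:
{"fn": "send_rows", "kwargs": {
  "rows": [0,0,0,0,0,0.05,-1,0,0,0,0,0,0,-1]
}}

```text
t: 13.88
ee_pos: [0.532, -0.055, 0.1309]
tcp_rot: [-0.092, 0.996, -0.0, 0.0]
force: [-1.6, 0.6, 7.5]
finger_gap: 0.0098
```

Request:
{"fn": "send_rows", "kwargs": {
  "rows": [0,0,0,-0.2,0,-0.02,-1,0,0,0,-0.2,0,0,-1,0,0,0,-0.2,0,0,-1]
}}

```text
t: 14.25
ee_pos: [0.5364, -0.0544, 0.1305]
tcp_rot: [-0.092, 0.996, -0.0, -0.002]
force: [-8.5, -1.0, 10.3]
finger_gap: 0.0097
```

Request:
{"fn": "send_rows", "kwargs": {
  "rows": [0,0,0,-0.2,0,0,-1,0,0,0,-0.2,0,0,-1]
}}

```text
t: 14.5
ee_pos: [0.5403, -0.0537, 0.1305]
tcp_rot: [-0.092, 0.996, -0.0, -0.002]
force: [-8.0, -0.4, 9.1]
finger_gap: 0.0096
```

Request:
{"fn": "send_rows", "kwargs": {
  "rows": [0,0,0,-0.1,0,0,-1,0,0,0,-0.1,0,0,-1,0,0,0,-0.1,0,0,-1]
}}

```text
t: 14.88
ee_pos: [0.5433, -0.0531, 0.1305]
tcp_rot: [-0.092, 0.996, -0.0, -0.002]
force: [-7.5, -0.7, 9.4]
finger_gap: 0.0097
```

Request:
{"fn": "send_rows", "kwargs": {
  "rows": [0,0,0,-0.1,0,-0.03,-1,0,0,0,-0.1,0,0,-1]
}}

```text
t: 15.12
ee_pos: [0.5451, -0.0528, 0.1306]
tcp_rot: [-0.092, 0.996, -0.0, -0.002]
force: [-7.6, -0.6, 7.8]
finger_gap: 0.0097
```

Request:
{"fn": "send_rows", "kwargs": {
  "rows": [0,0,0,-0.1,0,0,-1,0,0,0,-0.1,0,0,-1,0,0,0,-0.1,0,0,-1]
}}

```text
t: 15.5
ee_pos: [0.5491, -0.052, 0.1305]
tcp_rot: [-0.092, 0.996, -0.0, -0.0]
force: [-2.6, -1.4, -0.8]
finger_gap: 0.0096
```

Request:
{"fn": "send_rows", "kwargs": {
  "rows": [0,0,0,-0.1,0,0,-1,0,0,0,-0.1,0,0,-1]
}}

```text
t: 15.75
ee_pos: [0.5505, -0.0518, 0.1303]
tcp_rot: [-0.092, 0.996, -0.0, -0.001]
force: [-8.6, -2.4, 2.7]
finger_gap: 0.0096
```

Request:
{"fn": "send_rows", "kwargs": {
  "rows": [0,0,0,-0.1,0,0,-1,0,0,0,-0.1,0,0,-1]
}}

```text
t: 16.0
ee_pos: [0.5513, -0.0517, 0.1301]
tcp_rot: [-0.092, 0.996, -0.0, -0.003]
force: [-13.4, -1.2, 7.2]
finger_gap: 0.0098
```

Request:
{"fn": "send_rows", "kwargs": {
  "rows": [0,0,0,0.3,0,0,-1,0,0,0,0,0,0,-1]
}}

```text
t: 16.25
ee_pos: [0.5501, -0.0517, 0.1305]
tcp_rot: [-0.092, 0.996, 0.0, -0.0]
force: [-4.5, -0.9, -2.6]
finger_gap: 0.0098
```

Request:
{"fn": "send_rows", "kwargs": {
  "rows": [0,0,0,0.1,0,0.1,-1,0,0,0,0,0,0,-1]
}}

```text
t: 16.5
ee_pos: [0.5497, -0.0517, 0.1299]
tcp_rot: [-0.092, 0.996, 0.0, 0.0]
force: [-2.0, -0.8, -0.8]
finger_gap: 0.0098
```

Request:
{"fn": "send_rows", "kwargs": {
  "rows": [0,0,0,0,0,0.1,-1,0,0,0,0,0,0,-1]
}}

```text
t: 16.75
ee_pos: [0.5496, -0.0518, 0.1288]
tcp_rot: [-0.092, 0.996, 0.0, 0.0]
force: [-1.3, -0.5, 0.4]
finger_gap: 0.0095
```

Request:
{"fn": "send_rows", "kwargs": {
  "rows": [0,0,0,0.03,0,0.15,-1,0,0,0,0,0,0.1,-1]
}}

```text
t: 17.0
ee_pos: [0.5495, -0.0518, 0.1264]
tcp_rot: [-0.092, 0.996, -0.0, 0.0]
force: [-0.1, -0.1, 1.2]
finger_gap: 0.0097
```

Request:
{"fn": "send_rows", "kwargs": {
  "rows": [0,0,0,0,0,0.15,-1,0,0,0,0,0,0.1,-1]
}}

```text
t: 17.25
ee_pos: [0.5495, -0.0519, 0.1239]
tcp_rot: [-0.092, 0.996, -0.0, 0.0]
force: [-0.9, -0.9, 2.5]
finger_gap: 0.0095
```

Request:
{"fn": "send_rows", "kwargs": {
  "rows": [0,0,0,0,0,0.15,-1,0,0,0,0,0,0.1,-1]
}}

```text
t: 17.5
ee_pos: [0.5495, -0.0518, 0.1214]
tcp_rot: [-0.092, 0.996, -0.0, 0.0]
force: [1.4, -0.5, 3.1]
finger_gap: 0.0097
```

Request:
{"fn": "send_rows", "kwargs": {
  "rows": [0,0,0,0,0,0.15,-1,0,0,0,0,0,0.13,-1,0,0,0,0,0,0,-1]
}}

```text
t: 17.88
ee_pos: [0.5494, -0.0519, 0.1186]
tcp_rot: [-0.092, 0.996, -0.0, 0.0]
force: [0.5, 1.2, 4.9]
finger_gap: 0.0096
```

Request:
{"fn": "send_rows", "kwargs": {
  "rows": [0,0,0.1,0,0,0,-1,0,0,0.15,0,0,0,-1,0,0,0.15,0,0,0,-1]
}}

```text
t: 18.25
ee_pos: [0.5493, -0.0522, 0.1186]
tcp_rot: [0.11, 0.994, -0.0, 0.0]
force: [-0.0, -0.7, 5.0]
finger_gap: 0.0098
```

Run:
```python
from h import *
s=observe(); print(s['ee_pos'],yaw(s),s['force'],s['moment'],s['q'])
```

```text
[ 0.5493 -0.0522  0.1186] 2.9206791507101477 [-0.0199 -0.6542  4.9983] [-0.1036 -0.0963  0.0069] [ 0.575   0.4229 -0.6702  1.8138  0.3063  1.01    1.1325]
```

Turning freely (0.4 rad). Continue.

Request:
{"fn": "send_rows", "kwargs": {
  "rows": [0,0,0.15,0,0,0,-1,0,0,0.15,0,0,0,-1,0,0,0.15,0,0,0,-1]
}}

```text
t: 18.62
ee_pos: [0.5491, -0.0523, 0.1186]
tcp_rot: [0.329, 0.944, -0.0, 0.0]
force: [-0.4, -0.1, 5.2]
finger_gap: 0.0094
```

Request:
{"fn": "send_rows", "kwargs": {
  "rows": [0,0,0.15,0,0,0,-1,0,0,0.15,0,0,0,-1,0,0,0.1,0,0,0,-1]
}}

```text
t: 19.0
ee_pos: [0.5488, -0.0524, 0.1184]
tcp_rot: [0.51, 0.86, -0.001, -0.0]
force: [-2.6, -0.5, 6.0]
finger_gap: 0.0095
```

Run:
```python
from h import *
s=observe(); print(s['ee_pos'],yaw(s),s['force'],s['moment'],s['q'])
```

```text
[ 0.5488 -0.0524  0.1184] 2.07142868599003 [-2.5726 -0.5309  5.9957] [-0.2581  0.558   0.0543] [ 0.4521  0.3886 -0.5188  1.8205  0.2273  0.9922  0.3407]
```

Request:
{"fn": "send_rows", "kwargs": {
  "rows": [0,0,0.1,0,0,0,-1,0,0,0.06,0,0,0,-1,0,0,0,0,0,0,-1]
}}

```text
t: 19.38
ee_pos: [0.5481, -0.0523, 0.1183]
tcp_rot: [0.576, 0.818, -0.001, -0.001]
force: [-5.5, -1.3, 9.3]
finger_gap: 0.0096
```

Run:
```python
from h import *
s,p,d,cm=look('w11'); print(s['ee_pos'],yaw(s),s['force'],s['moment'],s['q'])
```

```text
tcp [ 0.5481 -0.0523  0.1183] yaw 1.9147 t 19.375
[ 0.5481 -0.0523  0.1183] 1.9146615169912706 [-5.5478 -1.3008  9.284 ] [-0.271   1.2858  0.0304] [ 0.4297  0.3834 -0.4919  1.8224  0.2138  0.991   0.1935]
```

View pics/w11.png

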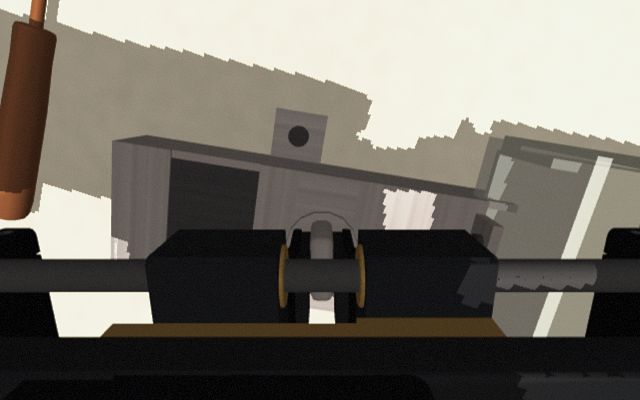

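Turned 1.41 rad, with a side reaction at foot level and z force up to 9 N, so the stop is reached. Relax slightly, release, then retreat upward.

Request:
{"fn": "send_rows", "kwargs": {
  "rows": [0,0,-0.02,0,0,-0.04,-1,0,0,0,0,0,0,-1,0,0,0,0,0,0,-0.4,0,0,0,0,0,0,-0.4,0,0,0,0,0,0,-0.4]
}}

```text
t: 20.05
ee_pos: [0.549, -0.0519, 0.1186]
tcp_rot: [0.567, 0.824, -0.0, -0.0]
force: [-0.0, 0.1, -0.1]
finger_gap: 0.0245
```

Run:
```python
from h import *
s,p,d,cm=look('w12'); print(s['ee_pos'],yaw(s),s['force'],s['moment'],s['finger_gap'])
```

```text
tcp [ 0.549  -0.0519  0.1186] yaw 1.9358 t 20.05
[ 0.549  -0.0519  0.1186] 1.9358244505696154 [-0.0469  0.1042 -0.1363] [-0.0299 -0.1615 -0.0347] 0.024483866401069518
```

View pics/w12.png

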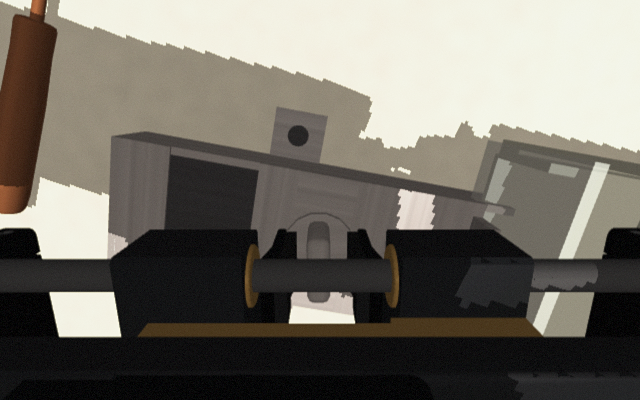

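Released, and the screw stands at (318,260) between the open jaws. Rising straight up.

Request:
{"fn": "send_rows", "kwargs": {
  "rows": [0,0,0,0,0,-1,-0.4,0,0,0,0,0,-2,-0.4,0,0,0,0,0,-4,-0.4,0,0,0,0,0,-4,-0.4,0,0,0,0,0,0,-0.4]
}}

```text
t: 20.72
ee_pos: [0.5507, -0.0517, 0.2328]
tcp_rot: [0.567, 0.824, 0.001, 0.003]
force: [0.6, 0.1, -0.8]
finger_gap: 0.0263
```

Request:
{"fn": "send_rows", "kwargs": {
  "rows": [0,0,0,0,0,0,-0.4,0,0,0,0,0,0,-0.4]
}}

```text
t: 20.98
ee_pos: [0.5486, -0.0519, 0.2278]
tcp_rot: [0.567, 0.824, -0.0, -0.001]
force: [0.7, -0.1, 0.4]
finger_gap: 0.026
```

Run:
```python
from h import *
s,p,d,cm=look('w13',['screw','screw_head','tongue_hole']); print(s['force'])
w,u,v,ok=cloud(d,cm,240,400,130,260)
m=ok&(np.hypot(w[...,0]-.549,w[...,1]+.052)<.022)
z=w[...,2]
h,e=np.histogram(z[m]*1000,bins=np.arange(30,90,1)); print([(int(a),int(b)) for a,b in zip(e,h) if b>10])
t=m&(z>.067); q=w[t]; print(np.median(q,0),cv2.minAreaRect(q[:,:2].astype(np.float32)*1000))
a,_=imaging.capture('side'); c2=cam('side'); uv=proj(c2,[.549,-.052,.05]); i,j=int(uv[0]),int(uv[1]); save('s13',cv2.resize(a[j-50:j+50,i-60:i+60],None,fx=6,fy=6,interpolation=2))
a,_=imaging.capture('top'); save('t13',a)
```

```text
tcp [ 0.5486 -0.0519  0.2278] yaw 1.9358 t 20.975
screw 0.82 [ 0.5432 -0.0539  0.0226] [315. 189.]
screw_head 0.94 [ 0.549  -0.0537  0.0739] [321. 208.]
[ 0.7383 -0.0632  0.3725]
[(38, 146), (39, 342), (40, 122), (44, 29), (45, 195), (46, 545), (47, 206), (48, 18), (71, 40), (72, 60), (73, 150), (74, 224), (75, 60)]
[ 0.547  -0.0469  0.1624] ((546.3959350585938, -44.63922119140625), (32.78177261352539, 31.495708465576172), 63.271907806396484)
```

View pics/w13.png

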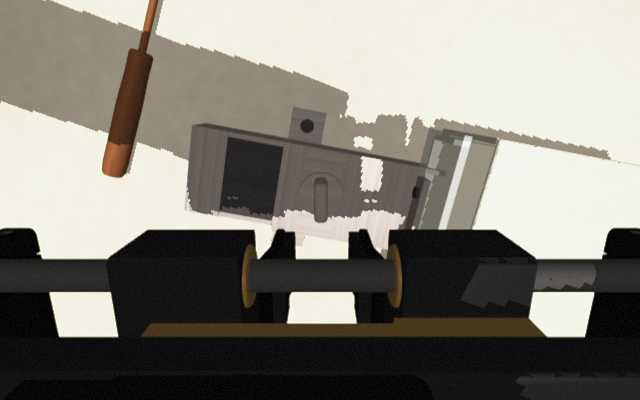

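View pics/s13.png

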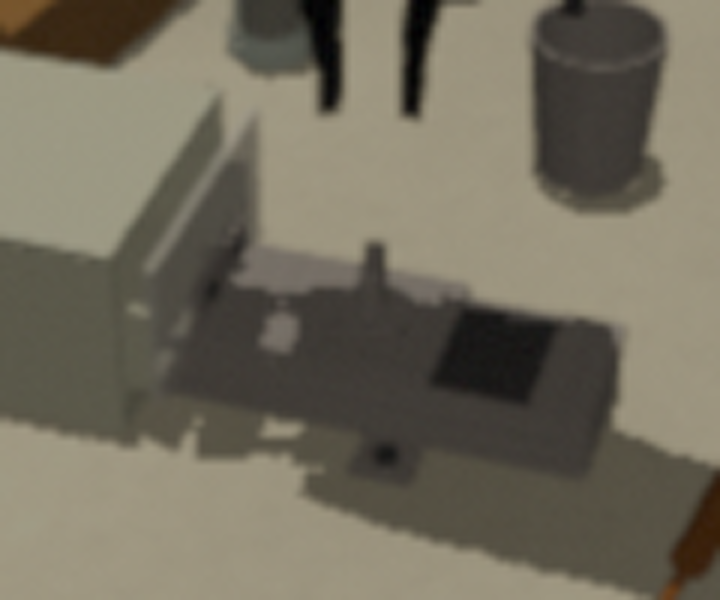

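Run:
```python
from h import *
d=np.load('pics/w13.npy'); s=observe(); print(s['t'],s['ee_pos'],s['force'])
s=dict(s); s['ee_pos']=[.5486,-.0519,.2278]; cm=cam('wrist',s)
w,u,v,ok=cloud(d,cm,240,400,130,228); z=w[...,2]
m=ok&(z>.071)&(z<.08); q=w[m]; print(m.sum(),q.mean(0)); _,_,V=np.linalg.svd(q[:,:2]-q[:,:2].mean(0)); print(cv2.minAreaRect(q[:,:2].astype(np.float32)*1000),'axis yaw',np.arctan2(V[0,1],V[0,0])%np.pi,'rel tongue',(np.arctan2(V[0,1],V[0,0])-.185)%np.pi)
c0=cam('top')
```

```text
21.275 [ 0.5491 -0.0518  0.2285] [ 0.3016 -0.5872  0.693 ]
536 [ 0.5473 -0.0498  0.0739]
((547.6171264648438, -50.336402893066406), (9.57974910736084, 30.15281105041504), 20.706649780273438) axis yaw 1.9388475179511133 rel tongue 1.7538475179511133
```

View pics/t13.png

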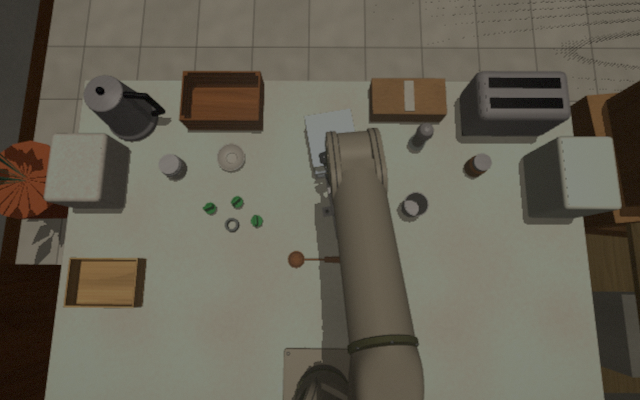

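All checks agree: the screw is upright, turned 1.39 rad from the slot, with the flange top 7 mm above the tongue, and the bystanders are where they were. Handing in.

```bash
python3 -c "
from workcell import hand_in
print(hand_in())"
```

```text
the job is handed in; nothing more can be done
None
```

The tray is locked by the thumbscrew, and I handed the job in at about 21 s. `hand_in` gives no verdict, so what follows rests on my own checks.

**What I did**
- I took the grey steel screw, not the green look-alikes. My first grip was shallow because I began lifting before the jaws had closed, so I set the screw back in its stand and gripped it deeper.
- I put the foot through the tongue's hole and used it to slide the tray in about 30 mm, feeling along the rail until the foot dropped into the hidden hole.
- I pushed the screw about 12.7 mm below the rail's top, turned it clockwise 1.41 rad until a side force at foot level marked the stop, then let go and backed away upwards.

**Last checks**
- **Screw:** it stands upright, turned 1.39 rad from the slot.
- **Depth:** the flange top is about 7 mm above the tongue, which matches the foot held up under the rail at about −18 mm.
- **Robot:** it is clear and touching nothing.
- **Bystanders:** in the last top picture those in view (cup, grinder, dish, jar, tin) show no movement. The arm covers part of the spoon there; the part that shows has not moved.
- **Forces:** the highest readings I saw were about 13 N sideways, when the foot met the hole's edge, and about 10 N vertically. Readings came only at the end of each move.

**Not confirmed or in disagreement**
- The image network did not find `tongue_hole` in the last picture, because the flange covers it. How well the screw is centred there follows from the hole's 3 mm clearance, not from a direct measurement.
- The network's screw position differed from my depth fit by 4–6 mm.
- The moment about the vertical stayed small at the stop, so I judged the stop from the side force and the angle.

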